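# Load the drop-bottle carrier and hold it out level

### The job

Stand the eye-drop bottle that is on the dark mat upright in the empty cup of the two-cup bottle carrier, and let go of it while the carrier still stands on the worktop. Then take the carrier by its middle grip, lift it about 10 cm clear of the worktop and hold it out level and still, with both bottles upright in their cups. Finish while holding it there; never tip the carrier, and leave the other things where they are.

Things in the scene. Friction and masses are not known exactly. Their poses are not given: they have to be found in the camera images.
- carrier: sizes in mm; two-cup bottle carrier, loose, about 0.28 kg, standing on the worktop: steel base strip 46 (x) x 194 (y) x 4, a cup at each end 75 from the middle along y, and a grip on a stem in the middle. Origin: centre of its underside; y runs along the strip, z up. It may stand turned any way.
- carrier_grip (a point): sizes in mm; centre of the carrier's grip, 75 above its underside: a flat-sided bar 14 thick (carrier x), 50 long (carrier y), 22 tall, on a 10 mm stem; top 86 above the underside. The carrier balances here once both cups are full.
- cup_a (a point): sizes in mm; centre of one carrier cup, 45 above the carrier's underside (where the middle point of a seated bottle comes to lie). Cup: round, inner diameter 32, rim 24 above the carrier's underside, inner floor 4 above it. One of the two cups starts empty, the other holds a bottle.
- cup_b (a point): sizes in mm; centre of one carrier cup, 45 above the carrier's underside (where the middle point of a seated bottle comes to lie). Cup: round, inner diameter 32, rim 24 above the carrier's underside, inner floor 4 above it. One of the two cups starts empty, the other holds a bottle.
- drop_a_mid (a point): sizes in mm; eye-drop bottle with a pointed cap, loose, about 20 g, upright at the start: round body 25 diameter from the underside to 44 (shorter bottle) or 48 (taller) up, then a narrower collar (17) and tapering cap up to 80. Point on its axis, 41 above its underside; z is the bottle's axis, up. Best gripped across the top of the body and the collar. Either bottle may be the one on the mat; the other starts in a cup.
- drop_b_mid (a point): sizes in mm; eye-drop bottle with a pointed cap, loose, about 20 g, upright at the start: round body 25 diameter from the underside to 44 (shorter bottle) or 48 (taller) up, then a narrower collar (17) and tapering cap up to 84. Point on its axis, 41 above its underside; z is the bottle's axis, up. Best gripped across the top of the body and the collar. Either bottle may be the one on the mat; the other starts in a cup.
- mat: dark rubber mat, 150x150x4 mm, fixed flat on the worktop; origin at the centre of its underside. One bottle stands on it.
- kidney_dish: steel kidney dish, 104x200x33 (mm), a loose bystander on the worktop, to be left alone; origin at its underside
- loupe: small black loupe, 32 across, 20 tall (mm), a loose bystander on the worktop, to be left alone; origin at its underside
- penlight_1: black penlight, 114 long, lying (mm), a loose bystander on the worktop, to be left alone; origin at its underside
- pen_1: marker pen, 135 long, lying (mm), a loose bystander on the worktop, to be left alone; origin at its underside
- lens_1: trial lens in a black ring, 39x54x6, lying (mm), a loose bystander on the worktop, to be left alone; origin at its underside
- gauze_pack: flat sealed pack, 55x95x9 (mm), a loose bystander on the worktop, to be left alone; origin at its underside
- eye_pad_pack: flat sealed pack, 55x95x8 (mm), a loose bystander on the worktop, to be left alone; origin at its underside

How it is judged:
By the outcome, as a careful person would: the job done as asked, in the order asked, and still so for the second after the job is handed in, while the arm keeps its last pose, push and grip.
It also fails if it takes over 48 s, if anything falls off the work surface, if the arm or the gripper's body presses on something with over 40 N, if the wrist force passes 120 N, or if a joint passes its speed limit or range.

### The arm

A 6-joint arm with a two-finger parallel gripper is mounted at the origin on a cart in front of the work surface, level with it; the furniture and walls round the work are solid. World frame = base frame: x ahead of the robot, y to its left, z up, the work surface at z = 0. Lengths are in mm, angles in degrees, forces in N, time in s.
With the tool pointing down it reaches from about 300 to 850 mm from the base axis. Payload 4.2 kg.
Tool frame: the origin (TCP) lies midway between the tips of the shut fingers; the grasp point (between the pads) lies 19 mm behind it (env.tcp_to_grasp is the distance from the TCP to the grasp point, in mm); z points along the fingers, x is the direction in which the jaws open and shut, and the axes are right-handed (so a half turn about z gives the same grasp; the last joint's range is limited). The gripper opens to 91 mm and grips with 3 to 60 N. Pads are 32 mm wide; open, the fingers measure 118 mm over their backs; the gripper's body (76 mm by 178 mm) begins 60 mm behind the grasp point.
Start: joints at [72.594, 18.312, 89.639, -0, 72.044, -1.146], TCP at [161.005, 552.015, 213.976] pointing down, gripper open.
Joint ranges: [-177.97, 177.97], [-48.28, 115.42], [12.27, 149.76], [-77.06, 257.06], [2.81, 150.46], [-146.56, 146.56]. Speed limits (degrees/s): [147.25, 147.25, 180, 180, 180, 180].

### API

Orientations are given as [roll, pitch, yaw] about the fixed x, y, z axes, in that order (R = Rz(yaw) Ry(pitch) Rx(roll)).
In Python, from workcell import env gives the robot as it stands.
- The arm moves only by the tool drive_tool, never from a script. Its argument "motion" is a list of rows, each a list of 2 entries, a list of its own where there are three numbers: the shift along the world's x, y, z in m, then the turn, a rotation vector about the world's x, y, z in rad. In form: [[[dx, dy, dz], [wx, wy, wz]], ...]. A call has exactly 10 rows; each row shifts and turns the commanded pose from where the row before left it; what a row does not reach is not made up. A row lasts 1/12 s, in which the tool goes at most 41.7 mm and 7.16 degrees, less where a joint would pass 70% of its speed; a pose out of reach is approached as far as the arm can. A call is refused whole if a number of a shift passes 0.0417 or a number of a turn 0.125, either way. A call with a gripper value outside its range is refused whole. "claw" is the opening, from 0 (shut) to 1 (fully open), set as the call begins (left out, the last holds). The fingers move at their own pace and stop on an object; "force" is the grip in N (left out, the last holds). Time passes only in rows, so rows that do not move let the fingers close, or fill a call up. It gives the time, the measured TCP pose, the force and the opening at its end, in the units of the state.
- env.state(): the state, without advancing time (a new reading comes with each control period).
- env.grab_frame(name): name is "side" or "top" or "wrist"; returns the picture (480x640x3 uint8, red, green, blue); there is no depth.
- env.camera_params(name): a dict with "fov_y" (degrees; the focal length in pixels is half the picture's height over the tangent of half this angle, whatever the lens; pixels are square), "cx", "cy" (the principal point, pixels), "pose" (4x4, takes a point from camera to world coordinates). Camera axes: x right, y down, z forward; pixel columns grow to the right and rows downward; lengths in mm; the calibration is good to about 2 mm. The wrist camera is an equidistant fisheye: a pixel r from the principal point sees the ray r / f radians off the axis. A picture is of the moment at which its call begins: read the wrist's pose just before it. camera_params takes no time and is no camera call; for the wrist camera it gives the pose at the moment of the call.
- env.job_done(): hands the job in, once; it reports no verdict.
The state is a dict: "time_s": time; "qpos": joint angles; "qvel": joint speeds; "effort": joint torques, N m; "ee_pos": TCP position; "ee_rot": TCP orientation; "force": force on the tool from outside, world axes, zero at the start; "torque": the same for the moment, N m; "gripper_width": finger opening in mm.
Only numpy, scipy, OpenCV 4.12 (cv2) and the standard library are available. Lean on these libraries where they do the work, as an engineer would, in place of code of your own. Each camera call takes 0.05 s, during which the arm holds its last target.

## Working session

There is one attempt and no reset: what is moved stays moved. The work goes in short steps, Python scripts to look and compute and a tool call to move; the robot and the scene stay as the last step left them, time stands still between calls to the robot, and variables do not carry over. Pictures are saved under pics/ and viewed, and the job is handed in when it is done.

Besides the shell and the picture viewer there is one more tool, called after "Request:" as name([rows], argument=value, ...), one row to a line, values as JSON. drive_tool: Moves the arm, as the interface text tells. Its arguments: {"type":"object","properties":{"motion":{"type":"array","items":{"type":"array"}},"claw":{"type":"number"},"force":{"type":"number"}},"required":["motion"]}

```bash
mkdir -p pics; ls; cat > h.py <<'E'
import numpy as np, cv2
from workcell import env
def snap(n,f):
    p=env.camera_params(n); im=env.grab_frame(n); cv2.imwrite('pics/'+f+'.png',im[:,:,::-1]); np.save('pics/'+f+'.npy',im)
    import pickle; pickle.dump(p,open('pics/'+f+'.pkl','wb')); return p,im
def ray(p,u,v,fish=False):
    f=240/np.tan(np.radians(p['fov_y'])/2); x=(u-p['cx']);y=(v-p['cy'])
    if fish:
        r=np.hypot(x,y);t=r/f; d=np.array([np.sin(t)*x/max(r,1e-9),np.sin(t)*y/max(r,1e-9),np.cos(t)])
    else: d=np.array([x/f,y/f,1.])
    T=np.array(p['pose']); return T[:3,3],T[:3,:3]@d
def onz(p,u,v,z,fish=False):
    o,d=ray(p,u,v,fish); return o+d*(z-o[2])/d[2]
def proj(p,P):
    T=np.array(p['pose']); q=T[:3,:3].T@(np.array(P)-T[:3,3]); f=240/np.tan(np.radians(p['fov_y'])/2)
    return p['cx']+f*q[0]/q[2],p['cy']+f*q[1]/q[2]
def projf(p,P):
    T=np.array(p['pose']); q=T[:3,:3].T@(np.array(P)-T[:3,3]); f=240/np.tan(np.radians(p['fov_y'])/2)
    r=np.hypot(q[0],q[1]);t=np.arctan2(r,q[2]); return p['cx']+f*t*q[0]/r,p['cy']+f*t*q[1]/r
E
python3 - <<'E'
from h import *
for n in ('top','side','wrist'):
    p,_=snap(n,n+'0'); print(n,p)
print(env.state())
E
```

```text
pics
top {'fov_y': 46.507830456714984, 'cx': 328.23409112951003, 'cy': 238.19127204404185, 'pose': array([[ 2.24600790e-02, -9.94488098e-01,  1.02415660e-01,
         4.37794621e+02],
       [-9.99660531e-01, -2.36930362e-02, -1.08380696e-02,
        -2.26114801e+01],
       [ 1.32048691e-02, -1.02137469e-01, -9.94682647e-01,
         1.09928346e+03],
       [ 0.00000000e+00,  0.00000000e+00,  0.00000000e+00,
         1.00000000e+00]])}
side {'fov_y': 54.19635696399685, 'cx': 316.2900779265267, 'cy': 241.1966413990593, 'pose': array([[-9.58574937e-01, -1.87263762e-01,  2.14630786e-01,
         3.78543028e+02],
       [-2.84771364e-01,  6.13450049e-01, -7.36603222e-01,
         5.69518086e+02],
       [ 6.27382382e-03, -7.67210089e-01, -6.41365199e-01,
         6.17734665e+02],
       [ 0.00000000e+00,  0.00000000e+00,  0.00000000e+00,
         1.00000000e+00]])}
wrist {'fov_y': 65.70646984690485, 'cx': 321.3233186948889, 'cy': 234.5712050149769, 'pose': array([[ 2.80092258e-01,  9.27520086e-01,  2.47497105e-01,
         9.09334516e+01],
       [ 9.59971716e-01, -2.70187315e-01, -7.38
[... 164 characters left out ...]
  0.00000000e+00,
         1.00000000e+00]])}
{'time_s': 0.15, 'qpos': array([ 7.25952426e+01,  1.83424722e+01,  8.96883259e+01, -1.07241157e-04,
        7.20433808e+01, -1.14614632e+00]), 'qvel': array([ 0.05930822, -0.15475454, -0.24496253, -0.01338419,  0.04715956,
       -0.07155002]), 'effort': array([-3.89552442e-04, -4.12775874e+01, -2.32157099e+01,  7.27298786e-02,
        4.34353156e-02, -9.56052372e-05]), 'ee_pos': array([160.8786499 , 551.65916733, 213.33469807]), 'ee_rot': array([-1.79998618e+02,  7.41661279e-02,  7.37414230e+01]), 'force': array([-0.46380178, -0.07838145,  0.1022127 ]), 'torque': array([ 0.02798371, -0.02979997, -0.02463467]), 'gripper_width': 91.03266512736599}
```

View pics/top0.png

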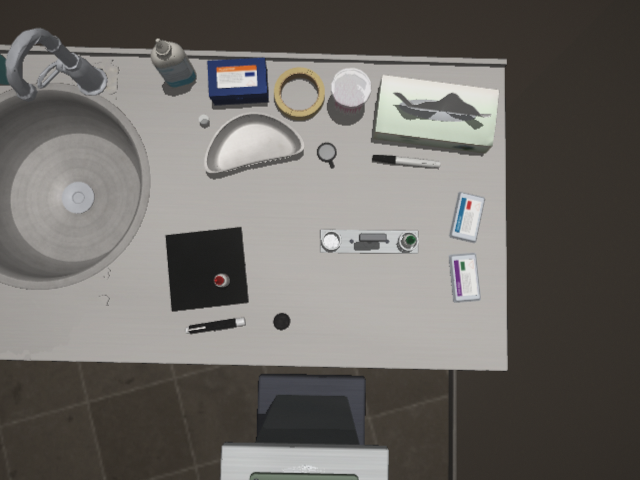

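View pics/side0.png

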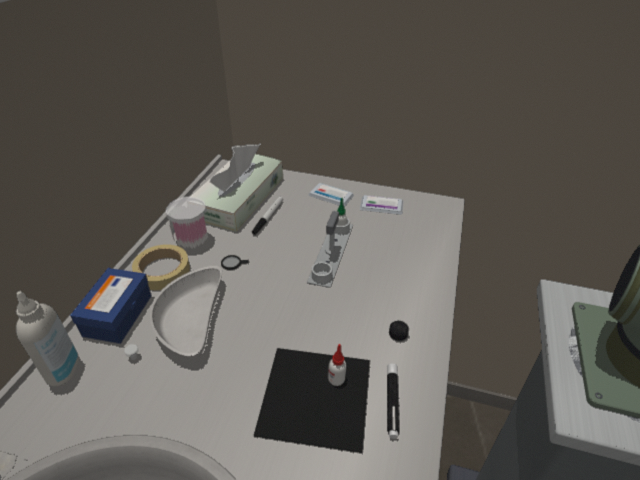

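View pics/wrist0.png

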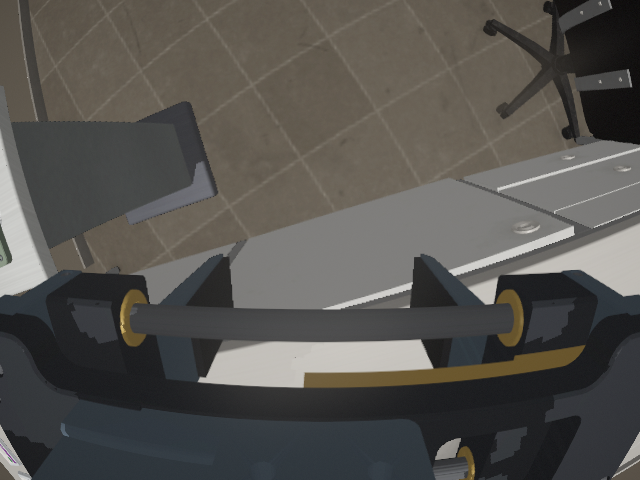

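```bash
python3 - <<'E'
from h import *
a=cv2.imread('pics/top0.png'); b=cv2.imread('pics/side0.png')
c=lambda im,u,v,w,h,k:cv2.resize(im[v:v+h,u:u+w],None,fx=k,fy=k,interpolation=cv2.INTER_CUBIC)
cv2.imwrite('pics/c1.png',c(a,310,215,120,50,6))
cv2.imwrite('pics/c2.png',c(a,160,222,95,95,6))
cv2.imwrite('pics/c3.png',c(b,290,190,80,110,5))
cv2.imwrite('pics/c4.png',c(b,250,330,150,120,5))
E
```

```text
(no output)
```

View pics/c1.png

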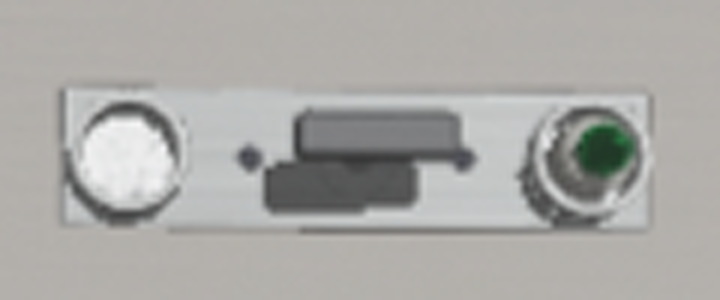

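View pics/c2.png

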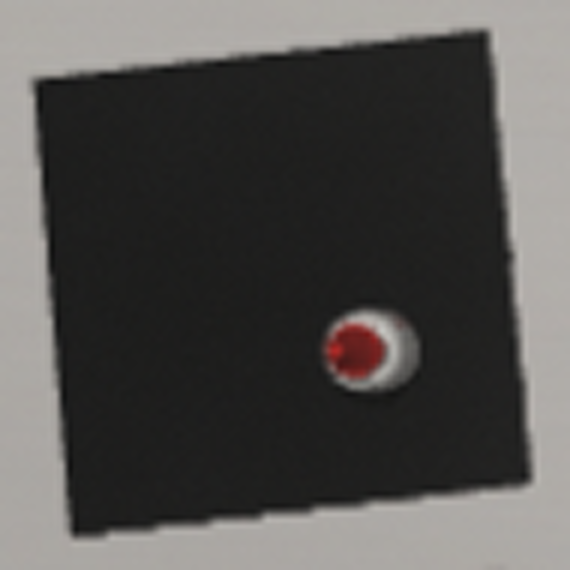

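View pics/c3.png

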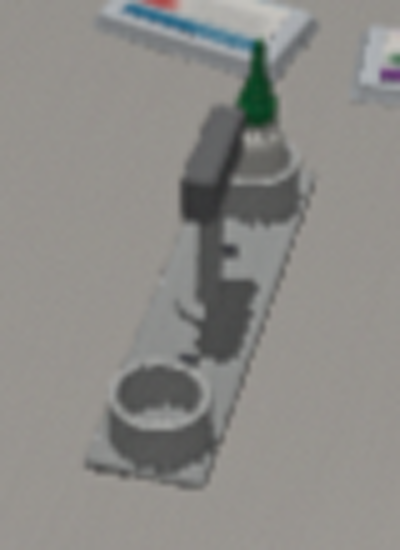

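View pics/c4.png

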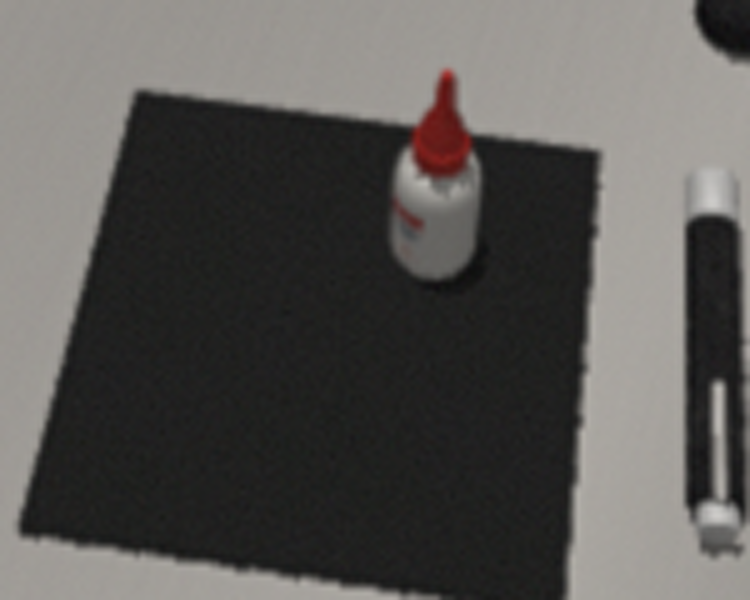

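```bash
cat > e.py <<'E'
from h import *
import pickle
pt=pickle.load(open('pics/top0.pkl','rb'));ps=pickle.load(open('pics/side0.pkl','rb'))
g=lambda x,y,u,v,k:((x+.5)/k-.5+u,(y+.5)/k-.5+v)
def tri(a,b):
    A=[];B=[]
    for o,d in (ray(pt,*a),ray(ps,*b)):
        d=d/np.linalg.norm(d);M=np.eye(3)-np.outer(d,d);A.append(M);B.append(M@o)
    X=np.linalg.lstsq(np.vstack(A),np.hstack(B),rcond=None)[0]; return X, proj(pt,X)-np.array(a), proj(ps,X)-np.array(b)
c1=lambda x,y:g(x,y,310,215,6); c2=lambda x,y:g(x,y,160,222,6); c3=lambda x,y:g(x,y,290,190,5); c4=lambda x,y:g(x,y,250,330,5)
E
python3 - <<'E'
from e import *
np.set_printoptions(precision=1,suppress=True)
print('strip',[onz(pt,*c1(*q),4)[:2] for q in((62,88),(650,94),(650,230),(62,226))])
print('strip side',[onz(ps,*c3(*q),4)[:2] for q in((85,465),(207,487),(314,180))])
print('grip top',[onz(pt,*c1(*q),86)[:2] for q in((296,110),(461,110),(461,153),(296,153))])
print('rim side',onz(ps,*c3(161,396),24),'rim top',onz(pt,*c1(125,158),24))
print('mat',[onz(pt,*c2(*q),4)[:2] for q in((35,80),(488,30),(530,483),(75,535))])
print('mat s',[onz(ps,*c4(*q),4)[:2] for q in((138,92),(600,150),(566,598),(22,533))])
print('tip',tri(c2(334,351),c4(447,72)))
for z in(84,88):print(onz(pt,*c2(334,351),z),onz(ps,*c4(447,72),z))
print('greentip',[onz(ps,*c3(258,42),z) for z in (84,88)], )
E
```

```text
strip [array([567.9, -17.7]), array([ 570.6, -211.6]), array([ 525.6, -211.9]), array([522.4, -18.8])]
strip side [array([567.1, -16. ]), array([521.1, -18.1]), array([ 525.2, -207.3])]
grip top [array([553.1, -89.5]), array([ 554.4, -139.8]), array([ 541.2, -139.9]), array([540. , -89.7])]
rim side [544.9 -39.3  24. ] rim top [543.3 -38.7  24. ]
mat [array([549.4, 285.5]), array([569.5, 138.1]), array([422. , 118.8]), array([402. , 264.9])]
mat s [array([567.9, 138.7]), array([421.5, 117.8]), array([401.4, 261.2]), array([547.2, 286.2])]
tip (array([461.3, 167.8,  90. ]), array([-0. , -0.1]), array([0.1, 0. ]))
[461.3 168.9  84. ] [462.4 163.3  84. ]
[461.2 168.2  88. ] [461.8 166.3  88. ]
greentip [array([ 547.9, -186.8,   84. ]), array([ 546.6, -181.1,   88. ])]
```

Request:
drive_tool([
  [[0.024,-0.031,0],[0,0,-0.1155]],
  [[0.024,-0.031,0],[0,0,-0.1155]],
  [[0.024,-0.031,0],[0,0,-0.1155]],
  [[0.024,-0.031,0],[0,0,-0.1155]],
  [[0.024,-0.031,0],[0,0,-0.1155]],
  [[0.024,-0.031,0],[0,0,-0.1155]],
  [[0.024,-0.031,0],[0,0,-0.1155]],
  [[0.024,-0.031,0],[0,0,-0.1155]],
  [[0.024,-0.031,0],[0,0,-0.1155]],
  [[0.024,-0.031,0],[0,0,-0.1155]],
], claw=1)

```text
time_s: 0.98
ee_pos: [401.6, 240.2, 213.9]
ee_rot: [180.0, 0.0, 7.2]
force: [2.1, -0.0, 0.1]
gripper_width: 91.1
```

Request:
drive_tool([
  [[0.012,-0.0145,-0.01],[0,0,-0.022]],
  [[0.012,-0.0145,-0.01],[0,0,-0.022]],
  [[0.012,-0.0145,-0.01],[0,0,-0.022]],
  [[0.012,-0.0145,-0.01],[0,0,-0.022]],
  [[0.012,-0.0145,-0.01],[0,0,-0.022]],
  [[0,0,-0.01],[0,0,0]],
  [[0,0,-0.01],[0,0,0]],
  [[0,0,0],[0,0,0]],
  [[0,0,0],[0,0,0]],
  [[0,0,0],[0,0,0]],
])

```text
time_s: 1.82
ee_pos: [460.7, 170.3, 144.3]
ee_rot: [-180.0, -0.0, 1.3]
force: [0.2, -0.3, -0.5]
gripper_width: 91.1
```

```bash
python3 - <<'E'
from h import *
p,_=snap('wrist','w1'); print(p['pose'],projf(p,(461.4,167.5,88)),projf(p,(461.4,167.5,4)))
E
```

```text
[[ 9.99730394e-01  2.25579158e-02  5.50271712e-03  4.59047811e+02]
 [ 2.32135315e-02 -9.65688808e-01 -2.58662442e-01  2.43189452e+02]
 [-5.20973242e-04  2.58720442e-01 -9.65952101e-01  3.15672010e+02]
 [ 0.00000000e+00  0.00000000e+00  0.00000000e+00  1.00000000e+00]] (np.float64(322.428600092635), np.float64(256.6445617335382)) (np.float64(322.2004465762853), np.float64(225.89110570310294))
```

View pics/w1.png

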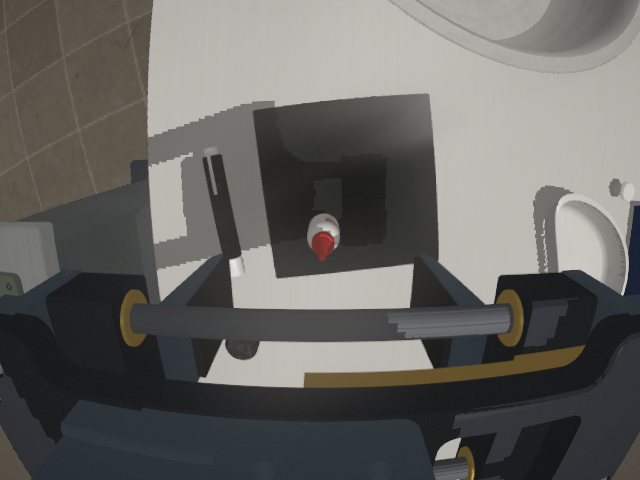

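Request:
drive_tool([
  [[0,-0.0025,-0.02],[0,0,-0.006]],
  [[0,0,-0.02],[0,0,0]],
  [[0,0,-0.018],[0,0,0]],
  [[0,0,-0.016],[0,0,0]],
  [[0,0,-0.014],[0,0,0]],
  [[0,0,-0.012],[0,0,0]],
  [[0,0,-0.01],[0,0,0]],
  [[0,0,-0.006],[0,0,0]],
  [[0,0,0],[0,0,0]],
  [[0,0,0],[0,0,0]],
])

```text
time_s: 2.7
ee_pos: [461.3, 167.4, 28.4]
ee_rot: [-180.0, -0.0, 0.9]
force: [-0.6, 0.1, -0.0]
gripper_width: 91.1
```

Request:
drive_tool([
  [[0,0,0],[0,0,0]],
  [[0,0,0],[0,0,0]],
  [[0,0,0],[0,0,0]],
  [[0,0,0],[0,0,0]],
  [[0,0,0],[0,0,0]],
  [[0,0,0],[0,0,0]],
  [[0,0,0],[0,0,0]],
  [[0,0,0],[0,0,0]],
  [[0,0,0],[0,0,0]],
  [[0,0,0],[0,0,0]],
], claw=0, force=10)

```text
time_s: 3.53
ee_pos: [461.0, 167.0, 27.9]
ee_rot: [180.0, -0.0, 0.9]
force: [-0.7, -0.1, 0.0]
gripper_width: 27.4
```

```bash
python3 - <<'E'
from h import *
p,_=snap('wrist','w2'); print(env.state()['ee_pos'],projf(p,(461.4,167.5,88)))
snap('side','s2');snap('top','t2')
E
```

```text
[461.02248652 167.00660831  27.95239563] (np.float64(322.6065789634556), np.float64(351.7577158690215))
```

View pics/w2.png

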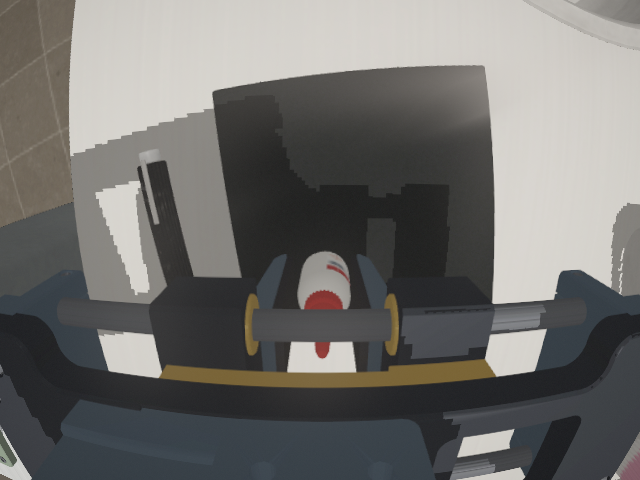

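View pics/s2.png

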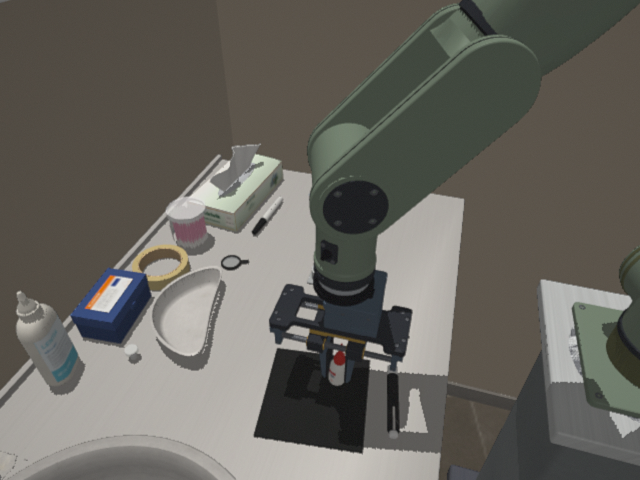

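Request:
drive_tool([
  [[0,0,0],[0,0,0]],
  [[0,0,0],[0,0,0]],
  [[0,0,0],[0,0,0]],
  [[0,0,0],[0,0,0]],
  [[0,0,0.005],[0,0,0]],
  [[0,0,0.02],[0,0,0]],
  [[0,0,0.03],[0,0,0]],
  [[0,0,0.03],[0,0,0]],
  [[0,0,0.015],[0,0,0]],
  [[0,0,0],[0,0,0]],
], claw=0, force=10)

```text
time_s: 4.52
ee_pos: [463.5, 167.9, 131.9]
ee_rot: [-179.8, -0.5, 0.9]
force: [-0.3, 0.2, -0.2]
gripper_width: 24.2
```

```bash
python3 - <<'E'
from h import *
snap('side','s3');p,_=snap('wrist','w3'); s=env.state();e=s['ee_pos'];print(e,s['gripper_width'])
for dy in (0,.5,-1,-2): print(dy,projf(p,(e[0],e[1]+dy,e[2]+60)))
a=cv2.imread('pics/w3.png');b=cv2.imread('pics/s3.png')
cv2.imwrite('pics/c5.png',np.hstack([cv2.resize(a[230:390,240:400],None,fx=3,fy=3),cv2.resize(b[250:410,260:340+80],(480,480))])[:, :800])
E
```

```text
[460.91596961 166.98279773 128.2228413 ] 24.01856208342543
0 (np.float64(318.7785310062161), np.float64(351.1815330989373))
0.5 (np.float64(318.7965908948329), np.float64(350.02014495779713))
-1 (np.float64(318.74264369902005), np.float64(353.49027606030535))
-2 (np.float64(318.70706535289105), np.float64(355.78034913517075))
```

View pics/c5.png

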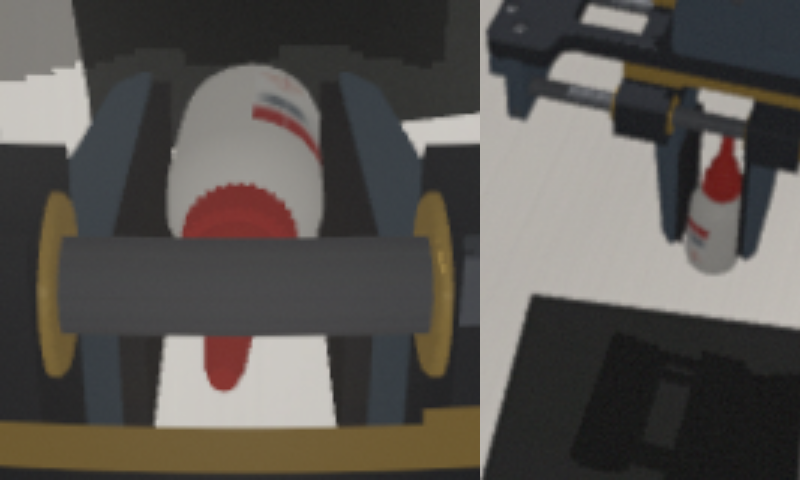

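```bash
python3 - <<'E'
from h import *
p,_=snap('wrist','w4'); s=env.state();e=s['ee_pos'];print(e,s['ee_rot'],s['gripper_width'])
for h in (60,-24): print(h,projf(p,(e[0],e[1],e[2]+h)),projf(p,(e[0],e[1]-1,e[2]+h)))
snap('side','s4')
a=cv2.imread('pics/w4.png');b=cv2.imread('pics/s4.png')
cv2.imwrite('pics/c6.png',np.hstack([cv2.resize(a[230:390,240:400],None,fx=3,fy=3),cv2.resize(b[250:410,280:380],(300,480))]))
E
```

```text
[460.22373947 166.75011829 127.26850012] [1.79972366e+02 7.67356346e-02 9.17537520e-01] 23.921555646639362
60 (np.float64(319.60935797185095), np.float64(351.8484246749762)) (np.float64(319.57047673082326), np.float64(354.16226037152165))
-24 (np.float64(320.26504481018793), np.float64(269.83979370966506)) (np.float64(320.23842450894773), np.float64(271.49927745167753))
```

View pics/c6.png

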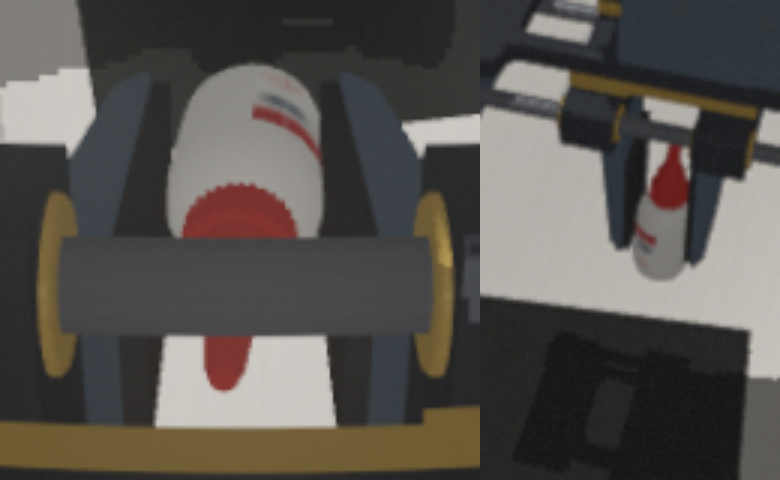

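Request:
drive_tool([
  [[0.004,-0.01,0],[0,0.01,0]],
  [[0.009,-0.022,0],[0,0.01,0]],
  [[0.012,-0.03,0],[0,0.01,0]],
  [[0.014,-0.034,0],[0,0.01,0]],
  [[0.014,-0.034,0],[0,0,0]],
  [[0.012,-0.03,0],[0,0,0]],
  [[0.01,-0.024,0],[0,0,0]],
  [[0.006,-0.014,0],[0,0,0]],
  [[0.002,-0.0065,0],[0,0,0]],
  [[0,0,0],[0,0,0]],
])

```text
time_s: 5.55
ee_pos: [543.7, -38.1, 126.9]
ee_rot: [-179.9, 2.4, 0.8]
force: [0.7, 0.3, 0.4]
gripper_width: 23.9
```

Request:
drive_tool([
  [[0,0,-0.015],[0,0,0]],
  [[0,0,-0.015],[0,0,0]],
  [[0,0,-0.01],[0,0,0]],
  [[0,0,-0.005],[0,0,0]],
  [[0,0,0],[0,0,0]],
  [[0,0,0],[0,0,0]],
  [[0,0,0],[0,0,0]],
  [[0,0,0],[0,0,0]],
  [[0,0,0],[0,0,0]],
  [[0,0,0],[0,0,0]],
])

```text
time_s: 6.38
ee_pos: [544.3, -37.5, 83.4]
ee_rot: [-180.0, 2.2, 0.9]
force: [0.6, -0.7, -1.2]
gripper_width: 23.9
```

```bash
python3 - <<'E'
from h import *
p,_=snap('wrist','w5'); s=env.state();e=s['ee_pos'];print(e,s['ee_rot'],s['gripper_width'])
snap('side','s5')
a=cv2.imread('pics/w5.png');b=cv2.imread('pics/s5.png')
cv2.imwrite('pics/c7.png',cv2.resize(a[200:400,220:420],None,fx=3,fy=3))
cv2.imwrite('pics/c8.png',cv2.resize(b[190:310,280:380],None,fx=5,fy=5))
print(projf(p,(544.5,-39.5,24)),projf(p,(544.5,-39.5,4)))
E
```

```text
[544.19293431 -37.54732344  83.34210243] [-179.96618486    2.24525907    0.9091361 ] 24.114037570855697
(np.float64(325.4526195520921), np.float64(253.96622632354888)) (np.float64(326.2863815076712), np.float64(245.2077527565456))
```

View pics/c7.png

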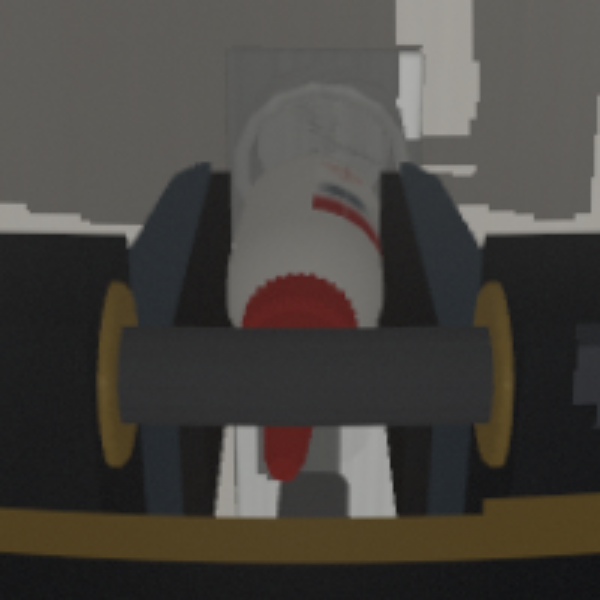

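View pics/c8.png

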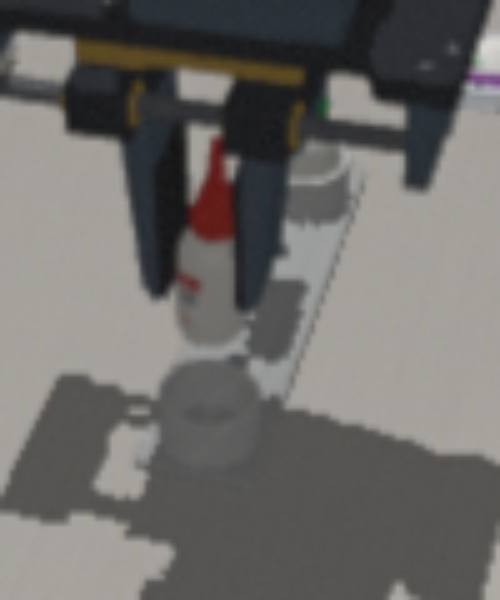

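```bash
cat > ov.py <<'E'
from h import *
import pickle
def circ(c,ax,r,n=72):
    ax=np.array(ax)/np.linalg.norm(ax); a=np.cross(ax,[0,1,0]);a/=np.linalg.norm(a);b=np.cross(ax,a)
    return [np.array(c)+r*(np.cos(t)*a+np.sin(t)*b) for t in np.linspace(0,2*np.pi,n)]
def ov(f,pf,crop,k,items,out):
    p=pickle.load(open(f'pics/{f}.pkl','rb'));im=cv2.imread(f'pics/{f}.png');u,v,w,h=crop
    c=cv2.resize(im[v:v+h,u:u+w],None,fx=k,fy=k,interpolation=cv2.INTER_CUBIC)
    for pts,col in items:
        q=np.array([pf(p,P) for P in pts]);q=((q-[u,v]+.5)*k-.5)
        cv2.polylines(c,[np.round(q).astype(int)],False,col,1,cv2.LINE_AA)
    cv2.imwrite(f'pics/{out}.png',c)
def bottle(b,tx,ty,H=84):
    b=np.array(b,float);ax=np.array([tx,ty,1.]);ax/=np.linalg.norm(ax)
    return [(circ(b,ax,12.5),(0,255,0)),(circ(b+44*ax,ax,12.5),(0,255,0)),([b,b+H*ax],(255,255,0))]
def cup(c,z0=0):
    return [(circ((c[0],c[1],z0+24),(0,0,1),16),(255,0,255)),(circ((c[0],c[1],z0+4),(0,0,1),16),(255,0,255))]
E
python3 - <<'E'
from ov import *
it=bottle((544.2+.8,-37.5-2,83.3-24),0,0)+cup((545.5,-39.5))
ov('w5',projf,(220,200,200,200),3,it,'o1')
ov('s5',proj,(280,190,100,120),5,it,'o2')
E
```

```text
(no output)
```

View pics/o1.png

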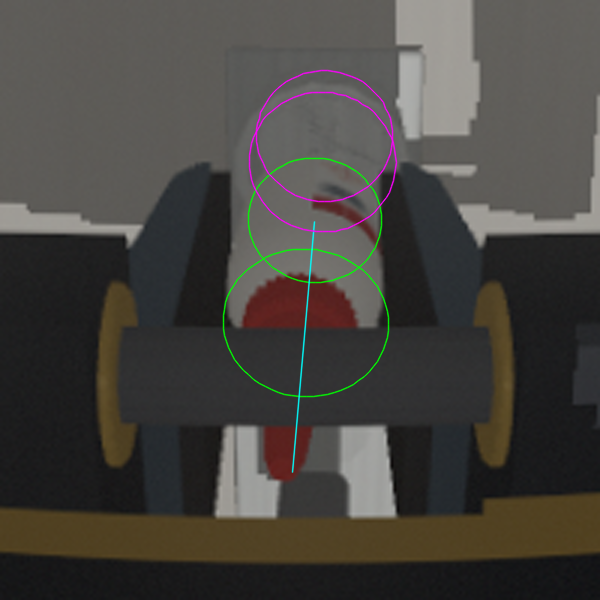

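View pics/o2.png

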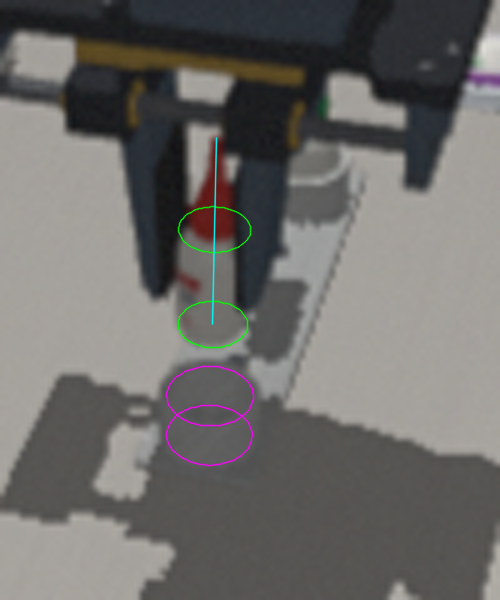

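Request:
drive_tool([
  [[0,0,-0.008],[0,0,0]],
  [[0,0,-0.008],[0,0,0]],
  [[0,0,-0.007],[0,0,0]],
  [[0,0,-0.006],[0,0,0]],
  [[0,0,-0.005],[0,0,0]],
  [[0,0,-0.005],[0,0,0]],
  [[0,0,-0.005],[0,0,0]],
  [[0,0,-0.005],[0,0,0]],
  [[0,0,-0.004],[0,0,0]],
  [[0,0,0],[0,0,0]],
])

```text
time_s: 7.32
ee_pos: [543.9, -37.5, 29.2]
ee_rot: [-180.0, 2.3, 0.9]
force: [0.6, -0.6, -0.7]
gripper_width: 23.8
```

```bash
python3 - <<'E'
from ov import *
p,_=snap('wrist','w6'); s=env.state();e=s['ee_pos'];print(e,s['ee_rot'],s['gripper_width'],s['force'])
snap('side','s6')
it=bottle((e[0]+.8,e[1]-2,e[2]-24),0,0)+cup((545.5,-39.5))
ov('w6',projf,(220,200,200,200),3,it,'o3')
ov('s6',proj,(280,190,100,120),5,it,'o4')
E
```

```text
[543.86369952 -37.5180638   29.5720159 ] [-179.96271544    2.31981851    0.91651402] 23.653868991022765 [ 0.74600512 -1.29299682  0.66790764]
```

View pics/o3.png

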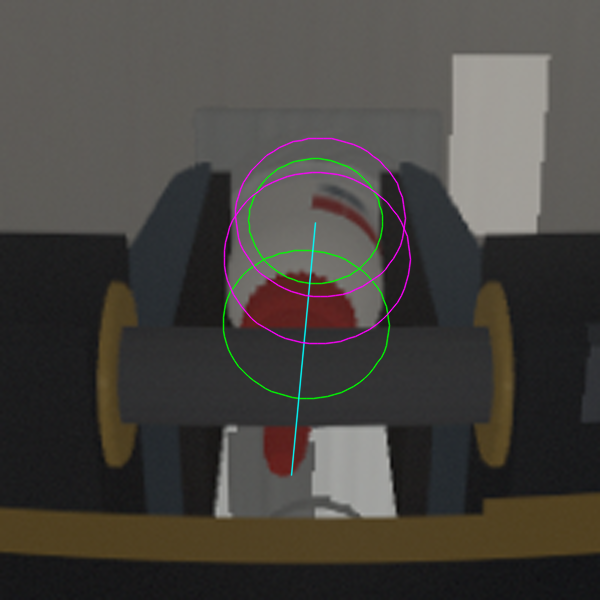

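View pics/o4.png

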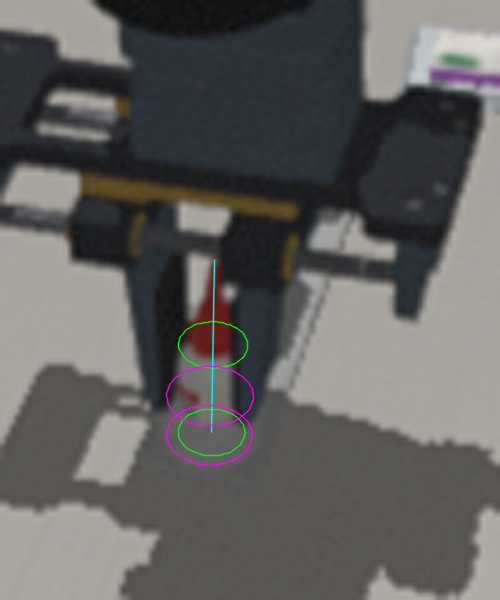

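Request:
drive_tool([
  [[0,0,-0.001],[0,0,0]],
  [[0,0,0],[0,0,0]],
  [[0,0,0],[0,0,0]],
  [[0,0,0],[0,0,0]],
  [[0,0,0],[0,0,0]],
  [[0,0,0],[0,0,0]],
  [[0,0,0],[0,0,0]],
  [[0,0,0],[0,0,0]],
  [[0,0,0],[0,0,0]],
  [[0,0,0],[0,0,0]],
], claw=0.7)

```text
time_s: 8.25
ee_pos: [544.0, -37.5, 29.0]
ee_rot: [-180.0, 2.3, 0.9]
force: [-0.8, -0.2, 0.7]
gripper_width: 64.2
```

Request:
drive_tool([
  [[0,0,0.006],[0,0,0]],
  [[0,0,0.012],[0,0,0]],
  [[0,0,0.018],[0,0,0]],
  [[0,0,0.02],[0,0,0]],
  [[0,0,0.02],[0,0,0]],
  [[0,0,0.02],[0,-0.01,0]],
  [[0,0,0.016],[0,-0.01,0]],
  [[0,0,0.01],[0,-0.01,0]],
  [[0,0,0],[0,-0.01,0]],
  [[0,0,0],[0,0,0]],
])

```text
time_s: 9.08
ee_pos: [543.4, -37.5, 151.1]
ee_rot: [180.0, -0.0, 0.9]
force: [-0.4, -0.4, 0.6]
gripper_width: 64.1
```

```bash
python3 - <<'E'
from ov import *
p,_=snap('wrist','w7'); s=env.state();e=s['ee_pos'];print(e,s['ee_rot'],s['gripper_width'])
snap('side','s7')
it=bottle((545,-39.5,4),0,0)+cup((545.5,-39.5))
ov('w7',projf,(220,150,200,200),3,it,'o5')
ov('s7',proj,(280,190,100,120),5,it,'o6')
E
```

```text
[543.09420469 -37.44382295 150.3121578 ] [-1.79993644e+02  7.49564499e-02  9.14999452e-01] 64.04470963546535
```

View pics/o5.png

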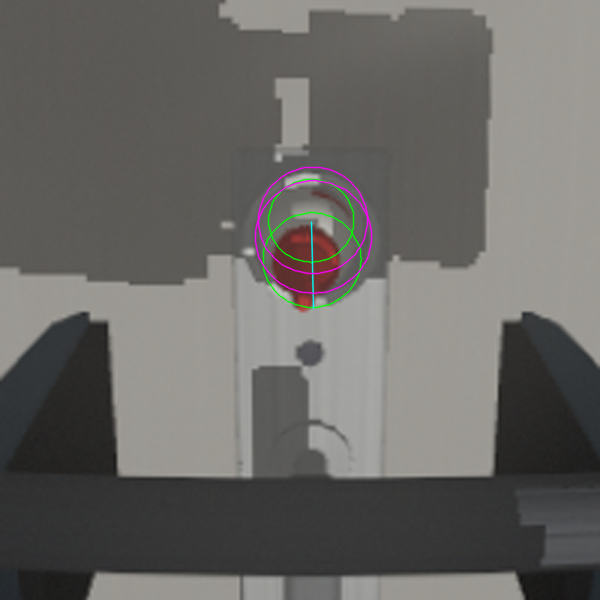

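View pics/o6.png

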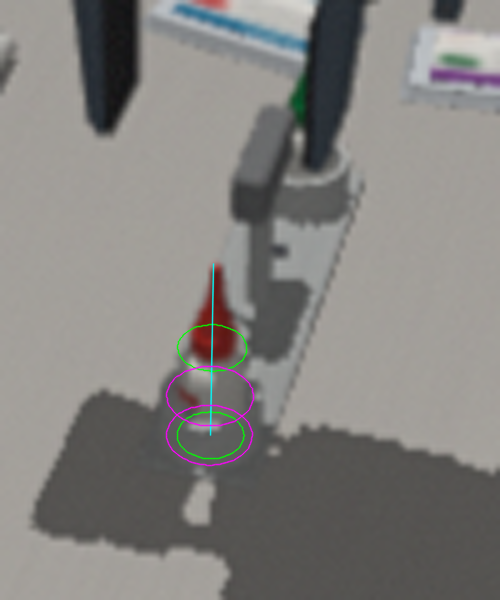

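Request:
drive_tool([
  [[0.0005,-0.012,0],[0,0,0]],
  [[0.0005,-0.015,0],[0,0,0]],
  [[0.0005,-0.016,-0.006],[0,0,0]],
  [[0.0005,-0.015,-0.008],[0,0,0]],
  [[0.0005,-0.012,-0.008],[0,0,0]],
  [[0.0005,-0.0075,-0.008],[0,0,0]],
  [[0,0,0],[0,0,0]],
  [[0,0,0],[0,0,0]],
  [[0,0,0],[0,0,0]],
  [[0,0,0],[0,0,0]],
], claw=0.5)

```text
time_s: 10.02
ee_pos: [547.3, -114.5, 121.3]
ee_rot: [-180.0, -0.0, 1.0]
force: [-0.1, 0.8, -0.0]
gripper_width: 45.4
```

```bash
python3 - <<'E'
from ov import *
p,_=snap('wrist','w8'); s=env.state();e=s['ee_pos'];print(e,s['ee_rot'],s['gripper_width'])
snap('side','s8')
def box(cx,cy,z,yaw=.9):
    c,s_=np.cos(np.radians(yaw)),np.sin(np.radians(yaw))
    return [(cx+c*a-s_*b,cy+s_*a+c*b,z) for a,b in((-7,-25),(7,-25),(7,25),(-7,25),(-7,-25))]
it=[(box(547,-115,86),(255,0,255)),(box(547,-115,64),(0,255,255))]+cup((545.5,-40))
ov('w8',projf,(220,150,200,200),3,it,'o7')
ov('s8',proj,(280,190,100,120),5,it,'o8')
E
```

```text
[ 547.32417261 -114.4355504   121.44945733] [ 1.79997313e+02 -5.51556869e-02  9.62014845e-01] 45.59873367155387
```

View pics/o7.png

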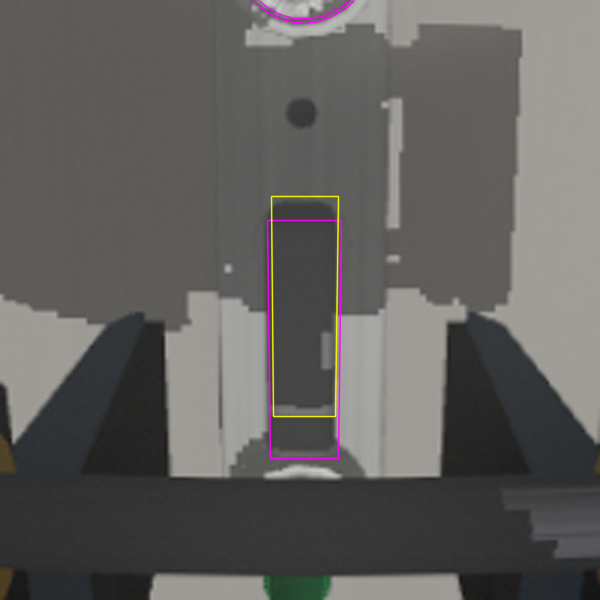

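View pics/o8.png

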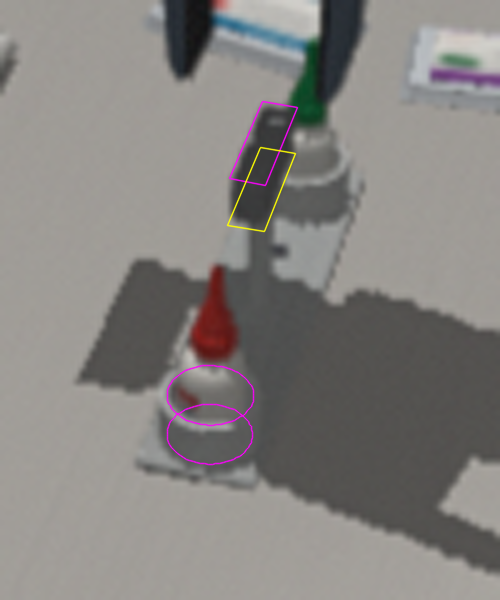

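Request:
drive_tool([
  [[-0.0005,0,-0.008],[0,0,0]],
  [[0,0,-0.01],[0,0,0]],
  [[0,0,-0.01],[0,0,0]],
  [[0,0,-0.01],[0,0,0]],
  [[0,0,-0.01],[0,0,0]],
  [[0,0,-0.008],[0,0,0]],
  [[0,0,-0.005],[0,0,0]],
  [[0,0,-0.003],[0,0,0]],
  [[0,0,0],[0,0,0]],
  [[0,0,0],[0,0,0]],
])

```text
time_s: 10.95
ee_pos: [546.7, -115.0, 57.0]
ee_rot: [180.0, -0.0, 0.9]
force: [0.2, 0.4, 0.4]
gripper_width: 45.6
```

Request:
drive_tool([
  [[0,0,0],[0,0,0]],
  [[0,0,0],[0,0,0]],
  [[0,0,0],[0,0,0]],
  [[0,0,0],[0,0,0]],
  [[0,0,0],[0,0,0]],
  [[0,0,0],[0,0,0]],
  [[0,0,0],[0,0,0]],
  [[0,0,0],[0,0,0]],
  [[0,0,0],[0,0,0]],
  [[0,0,0],[0,0,0]],
], claw=0.19, force=5)

```text
time_s: 11.78
ee_pos: [546.5, -115.0, 57.0]
ee_rot: [-180.0, -0.0, 0.9]
force: [-1.4, -0.9, -0.1]
gripper_width: 17.2
```

```bash
python3 - <<'E'
from ov import *
snap('wrist','w9'); s=env.state();print(s['ee_pos'],s['gripper_width'],s['force'])
E
```

```text
[ 546.48593953 -114.98372576   56.95175832] 17.240254032398667 [ 0.19773669 -0.34733445  0.17715167]
```

View pics/w9.png

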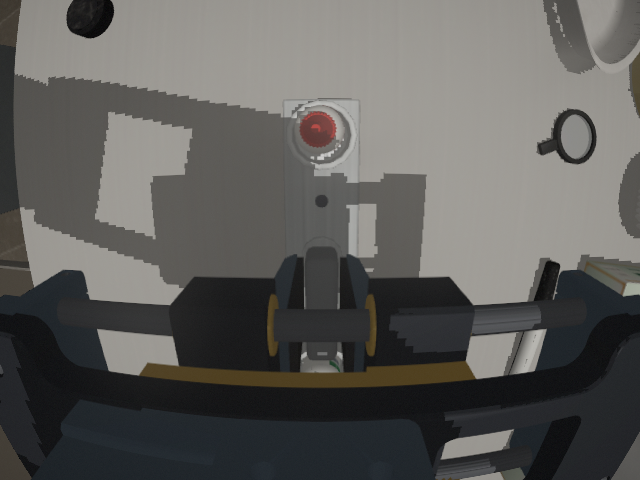

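Request:
drive_tool([
  [[0,0,0],[0,0,0]],
  [[0,0,0],[0,0,0]],
  [[0,0,0],[0,0,0]],
  [[0,0,0],[0,0,0]],
  [[0,0,0],[0,0,0]],
  [[0,0,0],[0,0,0]],
  [[0,0,0],[0,0,0]],
  [[0,0,0],[0,0,0]],
  [[0,0,0],[0,0,0]],
  [[0,0,0],[0,0,0]],
], claw=0, force=10)

```text
time_s: 12.67
ee_pos: [546.5, -115.0, 56.9]
ee_rot: [-180.0, -0.0, 0.9]
force: [-0.5, -0.3, -1.4]
gripper_width: 13.9
```

Request:
drive_tool([
  [[0,0,0],[0,0,0]],
  [[0,0,0],[0,0,0]],
  [[0,0,0],[0,0,0]],
  [[0,0,0],[0,0,0]],
  [[0,0,0.0005],[0,0,0]],
  [[0,0,0.001],[0,0,0]],
  [[0,0,0.0015],[0,0,0]],
  [[0,0,0.002],[0,0,0]],
  [[0,0,0.002],[0,0,0]],
  [[0,0,0.001],[0,0,0]],
], force=45)

```text
time_s: 13.5
ee_pos: [546.6, -115.0, 65.3]
ee_rot: [180.0, -0.0, 0.9]
force: [0.1, 0.3, -3.1]
gripper_width: 13.9
```

```bash
python3 - <<'E'
from ov import *
snap('wrist','w10'); snap('side','s10');s=env.state();print(s['ee_pos'],s['ee_rot'],s['gripper_width'],s['force'],s['torque'])
a=cv2.imread('pics/w10.png');b=cv2.imread('pics/s10.png')
cv2.imwrite('pics/c10.png',np.hstack([cv2.resize(a[80:380,220:420],(400,600)),cv2.resize(b[180:330,270:370],(400,600))]))
E
```

```text
[ 546.69641014 -115.03934806   65.28240605] [ 1.79991513e+02 -3.97605024e-02  9.13772699e-01] 13.94353141367527 [-0.56045587  0.78326715 -3.1695604 ] [-0.08715968  0.06565003 -0.01349697]
```

View pics/c10.png

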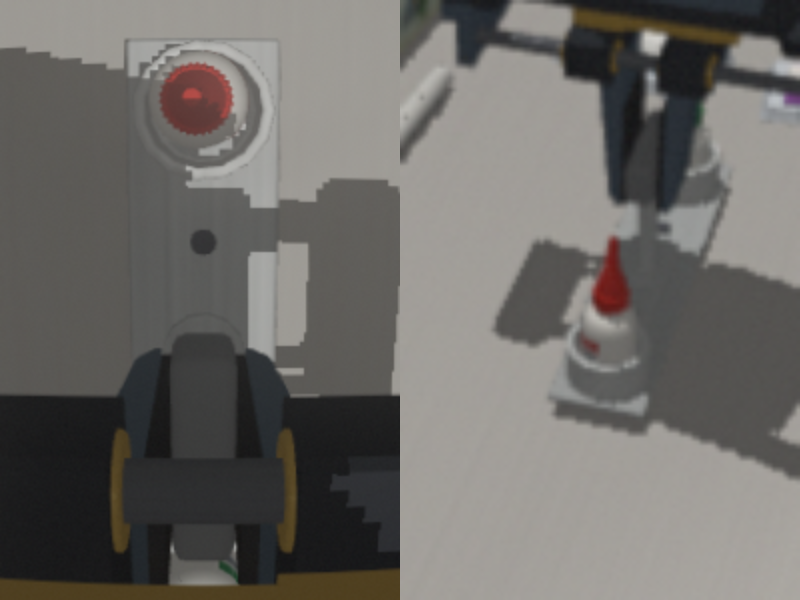

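Request:
drive_tool([
  [[0,0,0.002],[0,0,0]],
  [[0,0,0.004],[0,0,0]],
  [[0,0,0.006],[0,0,0]],
  [[0,0,0.006],[0,0,0]],
  [[0,0,0.006],[0,0,0]],
  [[0,0,0.006],[0,0,0]],
  [[0,0,0.006],[0,0,0]],
  [[0,0,0.006],[0,0,0]],
  [[0,0,0.006],[0,0,0]],
  [[0,0,0.006],[0,0,0]],
])

```text
time_s: 14.43
ee_pos: [546.5, -115.0, 119.6]
ee_rot: [180.0, -0.0, 0.9]
force: [-0.7, 0.6, -3.7]
gripper_width: 14.0
```

Request:
drive_tool([
  [[0,0,0.006],[0,0,0]],
  [[0,0,0.006],[0,0,0]],
  [[0,0,0.006],[0,0,0]],
  [[0,0,0.006],[0,0,0]],
  [[0,0,0.006],[0,0,0]],
  [[0,0,0.004],[0,0,0]],
  [[0,0,0.003],[0,0,0]],
  [[0,0,0.001],[0,0,0]],
  [[0,0,0],[0,0,0]],
  [[0,0,0],[0,0,0]],
])

```text
time_s: 15.27
ee_pos: [546.3, -114.9, 156.7]
ee_rot: [-180.0, 0.0, 0.9]
force: [-0.9, 0.6, -4.3]
gripper_width: 13.6
```

Request:
drive_tool([
  [[0,0,0],[0,0,0]],
  [[0,0,0],[0,0,0]],
  [[0,0,0],[0,0,0]],
  [[0,0,0],[0,0,0]],
  [[0,0,0],[0,0,0]],
  [[0,0,0],[0,0,0]],
  [[0,0,0],[0,0,0]],
  [[0,0,0],[0,0,0]],
  [[0,0,0],[0,0,0]],
  [[0,0,0],[0,0,0]],
])

```text
time_s: 16.1
ee_pos: [546.5, -115.0, 157.0]
ee_rot: [-180.0, -0.0, 0.9]
force: [0.2, -0.5, -3.2]
gripper_width: 13.9
```

```bash
python3 - <<'E'
from ov import *
snap('wrist','w11'); snap('side','s11');snap('top','t11');s=env.state();print(s['ee_pos'],s['ee_rot'],s['gripper_width'],s['force'],s['torque'])
a=cv2.imread('pics/w11.png');b=cv2.imread('pics/s11.png')
cv2.imwrite('pics/c11.png',np.hstack([cv2.resize(a[80:380,220:420],(400,600)),cv2.resize(b[130:280,270:370],(400,600))]))
e=s['ee_pos'];z=e[2]-57
y,r=.9,np.radians(.9);R=np.array([[np.cos(r),-np.sin(r)],[np.sin(r),np.cos(r)]])
st=[tuple(R@np.array(q)+e[:2])+(z,) for q in((-23,-97),(23,-97),(23,97),(-23,97),(-23,-97))]
ov('s11',proj,(250,100,160,120),5,[(st,(255,0,255))]+cup((545.5,-40),z),'o11')
E
```

```text
[ 546.52183251 -114.98813549  156.98978616] [ 1.79999960e+02 -8.19891054e-03  9.16222392e-01] 13.72862538013065 [ 0.35185582  0.28928345 -3.36573187] [-0.10934601  0.03790128  0.00042366]
```

View pics/c11.png

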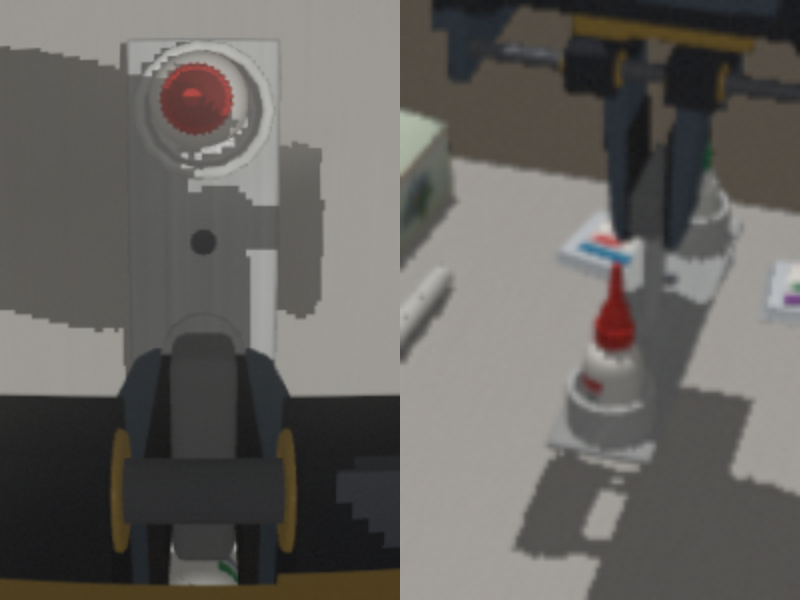

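View pics/s11.png

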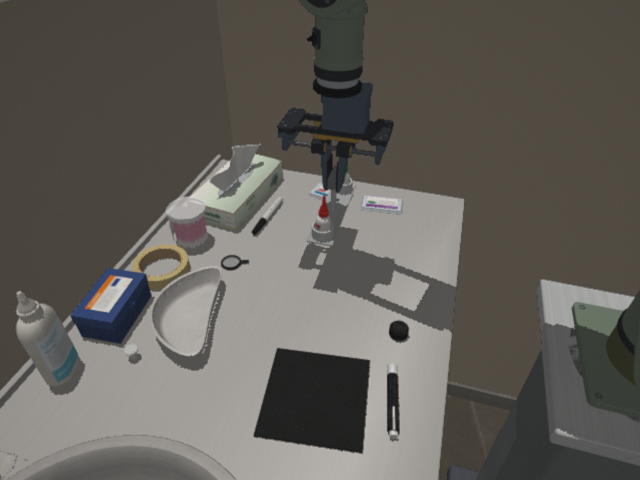

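View pics/o11.png

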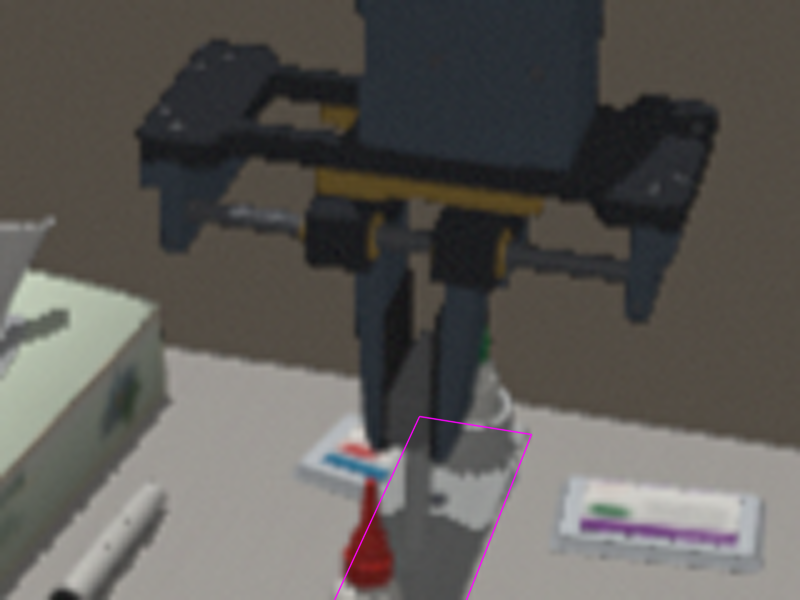

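View pics/t11.png

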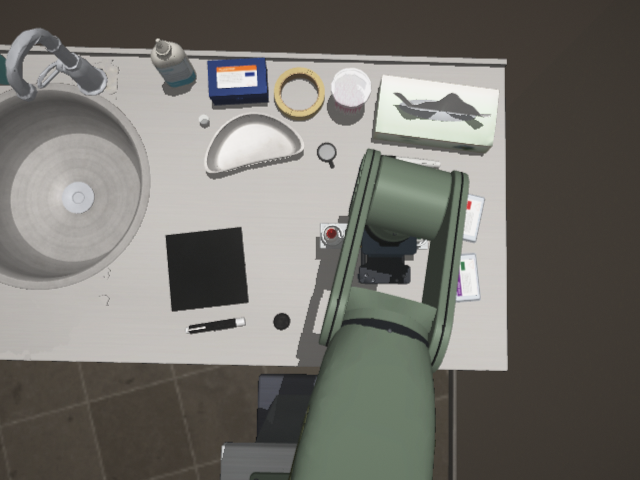

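```bash
python3 -c "
from workcell import env
print(env.job_done()); s=env.state(); print(s['time_s'],s['ee_pos'],s['force'])"
```

```text
the job is handed in; nothing more can be done
None
the job is handed in; nothing more can be done
```

The red-capped bottle from the mat is standing in the empty cup, where I released it while the carrier was still on the worktop. I then took the carrier by its middle grip, lifted it about 100 mm, and handed the job in at about 16 s while holding it there.

**Last checks:**
- **Level and still:** the tool tilt read 0.0°. The wrist view of the carrier looked the same before and after the lift.
- **Grip:** the fingers closed to about 13.9 mm on the 14 mm bar at 45 N. The load read about 3.3 N, which fits the carrier plus two bottles.
- **Bottles:** the red-capped one looks upright in its cup. The green-capped one was mostly hidden by the gripper in the final pictures, but what showed looked in place in its cup.
- **Other items:** the mat, loupe, penlight, kidney dish and lens look where they were. The arm hides parts of the pen and the two packs in the top view, but nothing touched them.

**Small disagreements:** the red-capped bottle tilted about 2–3° in the jaws when I picked it up, and I corrected that before seating it. After release its tip sat about 2 mm off my model in the wrist view, but under 1 mm off in the side view.

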